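Open the child-safe scissors cupboard on the haberdashery counter

TASK

The shears are kept in the wider of the two little white child-safe cupboards on the counter. Its door stands ajar, caught on a sprung plastic hook that crosses the gap between door and cupboard: reach down into the gap from above, press the hook down until it lets go, and with it held down swing the door wide open, about square to the cupboard, and leave it so. Leave the narrower cupboard on its hook.

Things in the scene. Friction and masses are not known exactly. Their poses are not given: they have to be found in the camera images.
- wide_cupboard: Wider white cupboard, 280 wide (y), 150 deep (x), 180 high (all mm), fixed, left or right of the narrow one. Origin: centre of underside; x points out of its front (away from the robot), z up; front plane at x = 75. Door: 270 wide, 12 thick, top at z = 155, upright hinge line at x = 82, y = -135; swings out to +x, free end at the +y side. A packet lies on top, at the back, up to z = 205.
- wide_door (a joint): Opening angle of the wide cupboard's door, rad: 0 shut, about 0.32 as it stands ajar on its hook (it cannot pass 0.36 while hooked), 1.57 square to the cupboard, 1.8 at its stop. Not sprung: it turns with light friction (under 1 N at the hook) and stays where it is left.
- wide_hook_pad (a point): Point on the top face of the wide cupboard's hook, mid-width, half-way across the gap, 27 mm below the cupboard's top. The hook is a level grey arm 24 mm wide, pivoted on the door's inside; its barb, inside the cupboard, catches behind a strip under the top. The gap is open above, 49 to 56 mm clear here (cupboard front to hook mount). Seen from the hinge: 21 mm along cupboard x, 198 along y.
- wide_hook (a joint): Angle the wide cupboard's hook is pressed down about its pivot (34 mm from the pad, door side), rad: 0 level and latched, free of the strip from about 0.15 (pad 5 mm down), 1.3 at its stop. Its spring (about 2 N at the pad to start, 4 N at 12 mm down) lifts it at once when let go, so keep it down until the door has come out 25 mm there.
- narrow_door (a joint): Opening angle of the narrower cupboard's door, rad: about 0.46 as it stands on its hook, where it is to stay. That cupboard is 200 mm wide, otherwise of the same make, with the same kind of hook.

How it is judged:
By the outcome, as a careful person would: the job done as asked, in the order asked, and still so for the second after the job is handed in, with the robot touching nothing.
It also fails if it takes over 43 s, if anything falls off the work surface, if the arm or the gripper's body presses on something with over 40 N, if the wrist force passes 120 N, or if a joint passes its speed limit or range.

ROBOT

A 6-joint arm with a two-finger parallel gripper is mounted at the origin on the work surface. World frame = base frame: x ahead of the robot, y to its left, z up, the work surface at z = 0. Lengths are in m, angles in rad, forces in N, time in s.
With the tool pointing down it reaches from about 0.35 to 0.725 m from the base axis. Payload 6 kg.
Tool frame: the origin (TCP) lies at the very end of the fingers, on their centre line; the grasp point (between the pads) lies 19 mm behind it; z points along the fingers, y is the line along which they close (so a half turn about z gives the same grasp; the last joint's range is limited). The gripper opens to 85 mm and grips with 20 to 120 N. Pads are 22 mm wide; open, the fingers measure 114 mm over their backs; the gripper's body (76 mm by 85 mm) begins 54 mm behind the grasp point. The pads swing forward as they close: fully open they stand 13 mm farther back than shut.
Start: joints at [1.492, 0.04, 0.085, 0, -1.615, -0.334], TCP at [0.241, 0.55, 0.231] pointing down, gripper open.
Joint ranges: [-2.56, 2.56], [-1.29, 2.01], [-1.08, 1.49], [-3.29, 1.98], [-2.81, -0.18], [-2.99, 2.99]. Speed limits (rad/s): [2.57, 2.57, 3.01, 3.14, 3.14, 3.14].

INTERFACE

Orientations are given as a unit quaternion [x, y, z, w].
In Python, from cell import manip gives the robot as it stands. The module is installed in compiled form; this text tells all that it offers.
- The arm moves only by the tool apply_moves, never from a script. Its argument "targets" is a list of rows, each a list of 3 entries, a list of its own where there are three numbers: the shift along the tool's x, y, z in m, then the turn about the tool's z in units of 6 degrees (1.0 is 6 degrees), then the opening, from 0 (shut) to 1 (fully open). In form: [[[tx, ty, tz], spin, grip], ...]. A call has 1 to 12 rows; each row is the pose to reach, as a shift and turn from the pose commanded when the call began, along the tool's axes at that moment; what a row does not reach only later rows make up. A row lasts 1/12 s, in which the tool goes at most 41.7 mm and 7.16 degrees, less where a joint would pass 70% of its speed; a pose out of reach is approached as far as the arm can. A call with a gripper value outside its range is refused whole. The fingers move at their own pace and stop on an object; "squeeze" is the grip in N (left out, the last holds). Time passes only in rows, so rows that repeat a pose let the fingers close. It gives the time, the measured TCP pose, the force, the opening and the grip force at its end, in the units of the state.
- manip.get_state(): the state, without advancing time (a new reading comes with each control period).
- manip.snapshot(name): name is "side" or "top"; returns the picture (384x512x3 uint8, blue, green, red); there is no depth.
- manip.get_calibration(name): a dict with "fov_y" (degrees; the focal length in pixels is half the picture's height over the tangent of half this angle, whatever the lens; pixels are square), "cx", "cy" (the principal point, pixels), "dist" ([k1, k2, p1, p2, k3] as OpenCV has them; the pictures are not rectified), "R" (3x3) and "t" (3): a world point X has camera coordinates R X + t. Camera axes: x right, y down, z forward; pixel columns grow to the right and rows downward; lengths in m; the calibration is good to about 2 mm. A picture is of the moment at which its call begins. get_calibration takes no time and is no camera call.
- manip.finish_job(): hands the job in; it is judged then, once.
The state is a dict: "time": time; "joint_pos": joint angles; "qd": joint speeds; "joint_torque": joint torques, N m; "tool_pos": TCP position; "ee_rot": TCP orientation; "contact_force": force on the tool from outside, world axes, zero at the start; "wrist_torque": the same for the moment, N m; "opening": finger opening in m; "gripper_force": force on a finger pad.
Only numpy, scipy, OpenCV 4.12 (cv2) and the standard library are available. Lean on these libraries where they do the work, as an engineer would, in place of code of your own. Each camera call takes 0.05 s, during which the arm holds its last target. There are 200 camera calls.

## Working session

There is one attempt and no reset: what is moved stays moved. The work goes in short steps, Python scripts to look and compute and a tool call to move; the robot and the scene stay as the last step left them, time stands still between calls to the robot, and variables do not carry over. Pictures are saved under pics/ and viewed, at most 10 in all, crops included, and the job is handed in when it is done.

Besides the shell and the picture viewer there is one more tool, called after ">>>" as name([rows], argument=value, ...), one row to a line, values as JSON. apply_moves: Moves the arm, as the interface text tells. Its arguments: {"type":"object","properties":{"targets":{"type":"array","items":{"type":"array"}},"squeeze":{"type":"number"}},"required":["targets"]}

```bash
mkdir -p pics
python3 - <<'E'
from cell import manip
import cv2,numpy as np
for n in("side","top"):
    cv2.imwrite(f"pics/{n}0.png",manip.snapshot(n)); c=manip.get_calibration(n)
    R=np.array(c["R"]);print(n,c["fov_y"],c["cx"],c["cy"],c["dist"],(-R.T@np.array(c["t"])).round(3),R.round(3).tolist())
print(manip.get_state())
E
```

```text
side 43.649007067174175 255.38833675480763 185.45027194269903 [-0.11727075  0.          0.          0.          0.        ] [ 0.154 -0.205  1.152] [[0.542, -0.841, 0.005], [-0.795, -0.514, -0.323], [0.274, 0.171, -0.946]]
top 47.915616731176485 253.72568527426026 192.10222834277084 [0.02042248 0.         0.         0.         0.        ] [ 0.307 -0.019  1.17 ] [[-0.021, -1.0, -0.019], [-0.989, 0.024, -0.148], [0.148, 0.015, -0.989]]
{'time': 0.1, 'joint_pos': array([ 1.49171212e+00,  4.07788485e-02,  8.39190494e-02, -4.21025313e-04,
       -1.61545182e+00, -3.33687655e-01]), 'qd': array([ 0.00111593,  0.00032898,  0.00151523,  0.00100294,  0.0009893 ,
       -0.00096936]), 'joint_torque': array([-5.44463022e-03, -3.69340217e+01,  3.48284805e+01,  6.95221961e+00,
       -4.50304608e-03, -4.29735010e-06]), 'tool_pos': array([0.2405082 , 0.54938452, 0.23036545]), 'ee_rot': array([ 9.78779504e-01, -2.04914771e-01, -1.12418870e-04,  7.78214397e-04]), 'contact_force': array([-0.20479292, -0.54375728,  0.33524599]), 'wrist_torque': array([-0.03287605, -0.03574037,  0.03461012]), 'gripper_force': 0.0, 'opening': 0.08518828041704134}
```

View pics/side0.png

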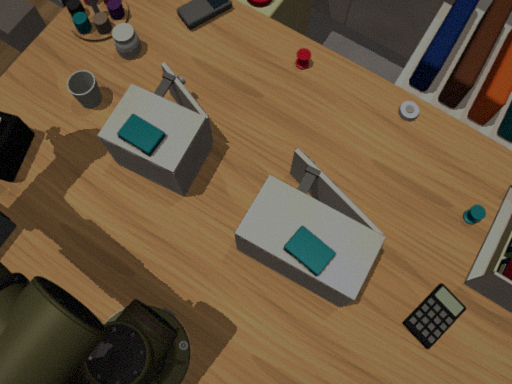

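View pics/top0.png

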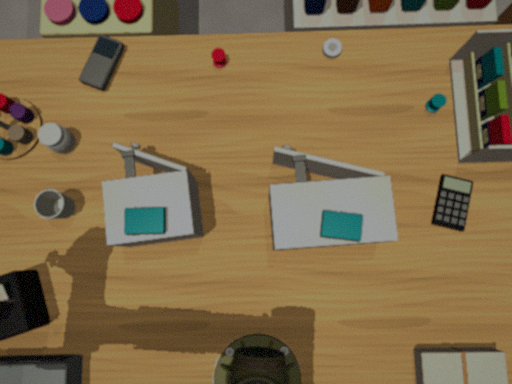

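The wide cupboard is the right-hand one. In the top view its top corners are near (270,185), (391,177), (397,239) and (272,248), with the hook near (300,168). In the side view the hook is near (308,178).

```bash
cat > h.py <<'E'
from cell import manip
import cv2,numpy as np
def cam(n):
    c=manip.get_calibration(n);f=192/np.tan(np.radians(c["fov_y"]/2))
    return np.array([[f,0,c["cx"]],[0,f,c["cy"]],[0,0,1]]),np.array(c["dist"]),np.array(c["R"]),np.array(c["t"])
def plane(n,uv,z):
    K,d,R,t=cam(n);p=cv2.undistortPoints(np.float64(uv).reshape(-1,1,2),K,d)[:,0]
    D=np.c_[p,np.ones(len(p))]@R;C=-R.T@t
    return C+D*((z-C[2])/D[:,2])[:,None]
def proj(n,X):
    K,d,R,t=cam(n);return cv2.projectPoints(np.float64(X).reshape(-1,1,3),cv2.Rodrigues(R)[0],t,K,d)[0][:,0]
E
python3 - <<'E'
from h import *
# top-face polygons: brightest low-saturation regions + packet
for n,lo in(("top",(382,290)),("side",(310,240))):
    im=cv2.imread(f"pics/{n}0.png");hsv=cv2.cvtColor(im,cv2.COLOR_BGR2HSV)
    p={"top":[(300,220),(200+20,0)],"side":[(275,220)]}[n][0]
    print(n,"top-face hsv",hsv[p[1],p[0]], "door", hsv[164,340] if n=="top" else hsv[190,325])
    m=im.copy();mask=np.zeros((386,514),np.uint8)
    cv2.floodFill(m,mask,p,(0,0,255),(4,4,4),(4,4,4),cv2.FLOODFILL_FIXED_RANGE*0|4)
    mm=mask[1:-1,1:-1]*255
    c=max(cv2.findContours(mm,0,2)[0],key=cv2.contourArea);h=cv2.convexHull(c)
    a=cv2.approxPolyDP(h,6,True)[:,0];print(cv2.contourArea(h),a.tolist())
    w=plane(n,a,.18);print(w.round(4).tolist(),np.linalg.norm(w-np.roll(w,-1,0),axis=1).round(3))
    x0,y0=(250,130) if n=="top" else(225,140)
    v=cv2.resize(im[y0:y0+130,x0:x0+170],None,fx=4.5,fy=4.5,interpolation=cv2.INTER_CUBIC)
    cv2.imwrite(f"pics/{n}1.png",v)
E
```

```text
top top-face hsv [ 60   2 158] door [ 30   7 156]
7576.5 [[389, 177], [396, 239], [276, 247], [271, 185]]
[[0.483, -0.3171, 0.18], [0.3404, -0.3231, 0.18], [0.328, -0.0518, 0.18], [0.4709, -0.0443, 0.18]] [0.143 0.272 0.143 0.273]
side top-face hsv [ 34  12 149] door [17 53 67]
9104.0 [[384, 237], [351, 296], [236, 231], [272, 176]]
[[0.4857, -0.3166, 0.18], [0.3425, -0.3177, 0.18], [0.3295, -0.0497, 0.18], [0.473, -0.0478, 0.18]] [0.143 0.268 0.143 0.269]
```

View pics/top1.png

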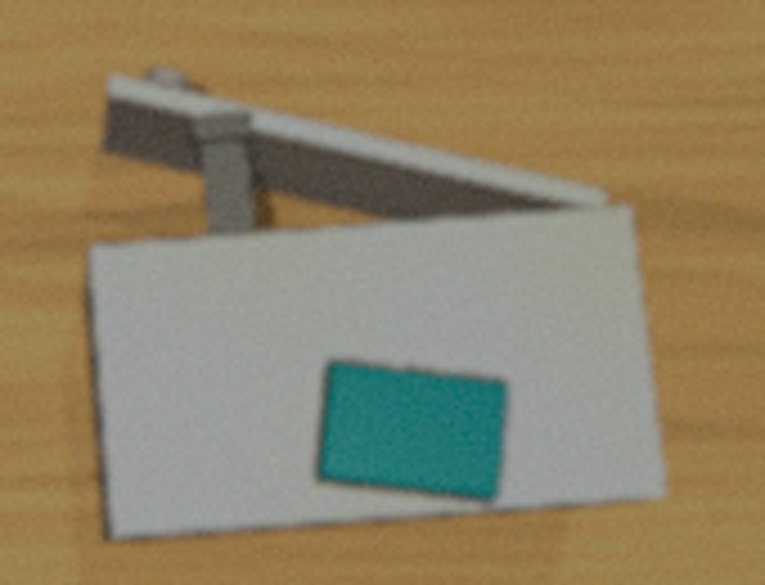

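View pics/side1.png

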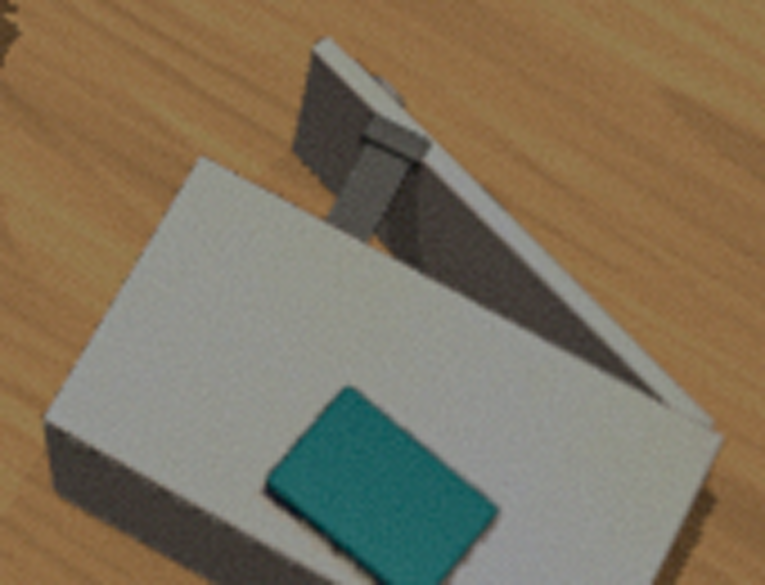

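The wide cupboard's top is clean in both views, with its corners in the top crop at (90,246), (632,206), (664,497) and (108,540). The hook arm in that crop spans about (205–250, 145–230). I'll compute its pose and check it.

```bash
cat >> h.py <<'E'
def fit(top,side):
    L=np.array([[.075,-.14],[-.075,-.14],[-.075,.14],[.075,.14]])
    W=(plane("top",top,.18)[:,:2]+plane("side",side,.18)[:,:2])/2
    U,_,V=np.linalg.svd((W-W.mean(0)).T@L);R=U@V;c=W.mean(0)
    return R,c,W-(c+L@R.T)
def w(R,c,x,y,z): return np.r_[c+R@[x,y],z]
E
python3 - <<'E'
from h import *
top=np.array([(632,206),(664,497),(108,540),(90,246)])/4.5+(250,130)
side=np.array([(720,437),(0,0),(46,416),(201,157)])/4.5+(225,140); side[1]=(351.5,297.5)
for n,q in(("top",top),("side",side)):
    print(n,plane(n,q-.4,.18).round(4)[:,:2].tolist())
R,c,e=fit(top-.4,side-.4);print("c",c,"yaw",np.arctan2(R[1,0],R[0,0]),"res mm",(e*1e3).round(1).tolist())
pad=w(R,c,.103,.063,.153);h=w(R,c,.082,-.135,.155)
print("pad",pad,"hinge",h)
for n,o in(("top",(250,130)),("side",(225,140))): print(n,"pad in crop",((proj(n,pad)-o)*4.5).round(0))
# door free end top
for n,p in(("top",(108,78)),("side",(325,40))):
    d=plane(n,np.array([p])/4.5+((250,130) if n=="top" else(225,140)),.155)[0]
    l=R.T@(d[:2]-h[:2]);print("door outer corner rel hinge",l, "angle",np.arctan2(l[0],l[1]))
    
s=manip.get_state();print(s["tool_pos"])
E
```

```text
top [[0.4867, -0.3197], [0.338, -0.3256], [0.3223, -0.0462], [0.4727, -0.0411]]
side [[0.487, -0.3174], [0.3408, -0.3189], [0.3264, -0.0489], [0.4727, -0.041]]
c [ 0.40581322 -0.1823423 ] yaw 0.048688066177664094 res mm [[-0.7, -0.0], [1.6, 3.6], [0.2, -1.4], [-1.2, -2.2]]
pad [ 0.50562502 -0.11440407  0.153     ] hinge [ 0.49428634 -0.31319148  0.155     ]
top pad in crop [[224. 188.]]
side pad in crop [[360. 198.]]
door outer corner rel hinge [0.08503087 0.25469187] angle 0.32222251136021923
door outer corner rel hinge [0.08552783 0.2524028 ] angle 0.3267113611187768
[0.2405082  0.54938452 0.23036545]
```

>>> apply_moves([
  [[0,0,-0.04],0,0],
  [[0.03,0.03,-0.07],-0.5,0],
  [[0.509,0.503,-0.07],-4.4,0],
  [[0.509,0.503,-0.07],-4.4,0],
  [[0.509,0.503,-0.07],-4.4,0],
  [[0.509,0.503,-0.07],-4.4,0],
  [[0.509,0.503,-0.07],-4.4,0],
  [[0.509,0.503,-0.07],-4.4,0],
  [[0.509,0.503,-0.07],-4.4,0],
  [[0.509,0.503,-0.07],-4.4,0],
  [[0.509,0.503,-0.07],-4.4,0],
  [[0.509,0.503,-0.07],-4.4,0],
], squeeze=20)

```text
time: 1.1
tool_pos: [0.4071, 0.1288, 0.299]
ee_rot: [1.0, 0.024, 0.0, -0.0]
contact_force: [1.8, -0.5, -0.3]
opening: 0.0001
gripper_force: 0.0
```

>>> apply_moves([
  [[0.014,0.04,0],0,0],
  [[0.028,0.08,0],0,0],
  [[0.042,0.12,0],0,0],
  [[0.056,0.16,0],0,0],
  [[0.07,0.2,0],0,0],
  [[0.087,0.247,0],0,0],
  [[0.087,0.247,0],0,0],
  [[0.087,0.247,0],0,0],
])

```text
time: 1.77
tool_pos: [0.5061, -0.1145, 0.2974]
ee_rot: [1.0, 0.022, -0.002, 0.0]
contact_force: [-0.6, 0.1, 0.5]
opening: -0.0002
gripper_force: 0.0
```

Run:
```python
from h import *
s=manip.get_state();print(s["tool_pos"],s["ee_rot"],s["joint_pos"].round(3))
```

```text
[ 0.50613881 -0.11451596  0.29743459] [ 9.99763707e-01  2.16783518e-02 -1.58217211e-03  2.74437151e-04] [ 0.166 -0.155  0.019  0.    -1.748  1.448]
```

>>> apply_moves([
  [[0,0,0.03],0,0],
  [[0,0,0.06],0,0],
  [[0,0,0.09],0,0],
  [[0,0,0.115],0,0],
  [[0,0,0.13],0,0],
  [[0,0,0.13],0,0],
  [[0,0,0.13],0,0],
])

```text
time: 2.35
tool_pos: [0.5055, -0.1113, 0.1689]
ee_rot: [1.0, 0.024, -0.001, 0.0]
contact_force: [0.4, -0.5, 0.9]
opening: 0.0
gripper_force: 0.0
```

>>> apply_moves([
  [[0,0,0.004],0,0],
  [[0,0,0.008],0,0],
  [[0,0,0.012],0,0],
  [[0,0,0.015],0,0],
  [[0,0,0.015],0,0],
])

```text
time: 2.77
tool_pos: [0.5057, -0.1117, 0.1534]
ee_rot: [1.0, 0.024, -0.0, -0.0]
contact_force: [0.0, 0.7, -0.6]
opening: -0.0003
gripper_force: 0.0
```

>>> apply_moves([
  [[0,0,0.003],0,0],
  [[0,0,0.006],0,0],
  [[0,0,0.009],0,0],
  [[0,0,0.009],0,0],
  [[0,0,0.009],0,0],
])

```text
time: 3.18
tool_pos: [0.5065, -0.1114, 0.146]
ee_rot: [1.0, 0.024, 0.001, -0.0]
contact_force: [-0.2, 2.7, 5.5]
opening: -0.0002
gripper_force: 2.5
```

Run:
```python
from h import *
for n,b in(("top",(250,110,170,130)),("side",(215,110,170,130))):
    im=manip.snapshot(n);x,y,W,H=b;v=cv2.resize(im[y:y+H,x:x+W],None,fx=2.3,fy=2.3,interpolation=cv2.INTER_CUBIC)
    a=v if n=="top" else np.hstack([a,v])
cv2.imwrite("pics/p2.png",a)
```

```text
(no output)
```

View pics/p2.png

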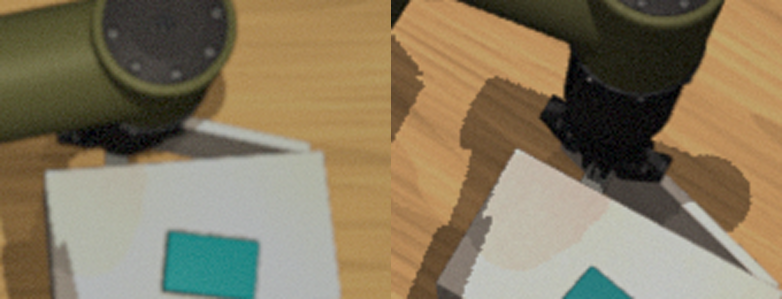

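The tip is on the hook, which pushes up at 5.5 N with the pad about 7 mm down. I'll press deeper, then push outward.

>>> apply_moves([
  [[0,0,0.003],0,0],
  [[0,0,0.006],0,0],
  [[0,0,0.006],0,0],
  [[0.003,0,0.006],0,0],
  [[0.006,0,0.006],0,0],
  [[0.009,0,0.006],0,0],
  [[0.012,0,0.006],0,0],
  [[0.012,0,0.006],0,0],
])

```text
time: 3.95
tool_pos: [0.5188, -0.1125, 0.1408]
ee_rot: [1.0, 0.024, 0.001, 0.001]
contact_force: [-0.2, -3.1, 7.0]
opening: 0.0001
gripper_force: 3.2
```

>>> apply_moves([
  [[0.01,0.002,0],0.5,0],
  [[0.02,0.004,0],1.0,0],
  [[0.029,0.007,0],1.4,0],
  [[0.039,0.011,0],1.9,0],
  [[0.048,0.015,0],2.4,0],
  [[0.057,0.019,0],2.9,0],
  [[0.057,0.019,0],2.9,0],
])

```text
time: 4.53
tool_pos: [0.5775, -0.1286, 0.1406]
ee_rot: [0.992, -0.129, 0.001, 0.001]
contact_force: [-0.0, -0.1, 7.4]
opening: 0.0
gripper_force: 3.1
```

Run:
```python
from h import *
for n,b in(("top",(250,90,170,130)),("side",(215,90,170,130))):
    im=manip.snapshot(n);x,y,W,H=b;v=cv2.resize(im[y:y+H,x:x+W],None,fx=2.3,fy=2.3,interpolation=cv2.INTER_CUBIC)
    a=v if n=="top" else np.hstack([a,v])
cv2.imwrite("pics/p3.png",a);s=manip.get_state();print(s["tool_pos"],s["contact_force"])
```

```text
[ 0.57687784 -0.12837545  0.14078821] [ 0.31533037 -1.94759998  7.41478891]
```

View pics/p3.png

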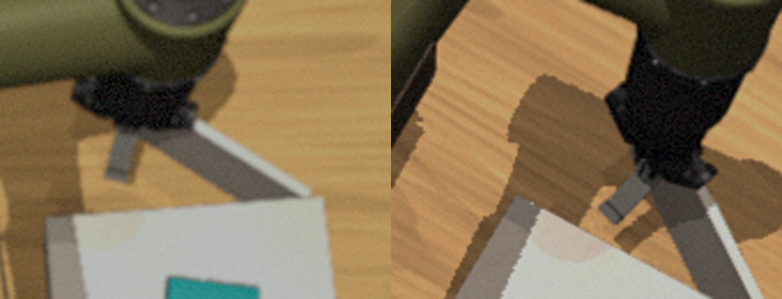

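The hook is free and clear of the cupboard: its barb is at about (115,178) in the left panel, in front of the cupboard face. I'll swing further before switching to the door panel.

>>> apply_moves([
  [[0.01,0.002,0],0.5,0],
  [[0.02,0.004,0],1.0,0],
  [[0.029,0.007,0],1.4,0],
  [[0.039,0.011,0],1.9,0],
  [[0.048,0.015,0],2.4,0],
  [[0.048,0.015,0],2.4,0],
  [[0.048,0.015,-0.02],2.4,0],
  [[0.048,0.015,-0.04],2.4,0],
  [[0.048,0.015,-0.06],2.4,0],
  [[0.048,0.015,-0.06],2.4,0],
])

```text
time: 5.47
tool_pos: [0.6196, -0.1549, 0.2037]
ee_rot: [0.968, -0.251, 0.003, 0.0]
contact_force: [-0.4, 0.4, 1.4]
opening: -0.0002
gripper_force: 0.0
```

Run:
```python
from h import *
for n,b in(("top",(250,90,170,130)),("side",(215,90,170,130))):
    im=manip.snapshot(n);x,y,W,H=b;v=cv2.resize(im[y:y+H,x:x+W],None,fx=2.3,fy=2.3,interpolation=cv2.INTER_CUBIC)
    a=v if n=="top" else np.hstack([a,v])
cv2.imwrite("pics/p4.png",a);s=manip.get_state();print(s["tool_pos"],s["ee_rot"],s["joint_pos"].round(2))
```

```text
[ 0.61858011 -0.15407151  0.19935659] [ 9.68014399e-01 -2.50894222e-01  4.19116992e-04 -1.94008509e-04] [ 0.07  0.14  0.13 -0.   -1.56  0.99]
```

View pics/p4.png

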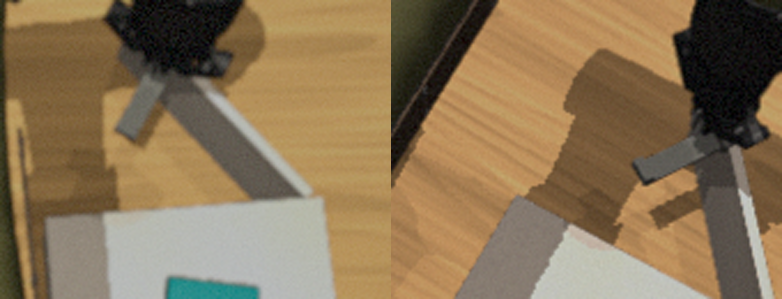

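The hook has sprung back up and stays clear; the door is at about 0.88 rad. Next I'll slide toward the hinge and go down inside the door.

>>> apply_moves([
  [[-0.02,0.01,0],0,0],
  [[-0.027,0.035,0],0,0],
  [[-0.027,0.055,0],0,0],
  [[-0.027,0.069,0],0,0],
  [[-0.027,0.069,0.02],0,0],
  [[-0.027,0.069,0.04],0,0],
  [[-0.027,0.069,0.06],0,0],
  [[-0.027,0.069,0.08],0,0],
  [[-0.027,0.069,0.08],0,0],
  [[-0.027,0.069,0.08],0,0],
])

```text
time: 6.4
tool_pos: [0.5603, -0.2014, 0.1174]
ee_rot: [0.968, -0.251, -0.002, 0.0]
contact_force: [0.2, 0.0, 0.6]
opening: -0.0002
gripper_force: 0.0
```

>>> apply_moves([
  [[0.008,0.002,0],1.1,0],
  [[0.015,0.004,0],2.2,0],
  [[0.022,0.006,0],3.3,0],
  [[0.034,0.01,0],4.2,0],
  [[0.046,0.0135,0],5.2,0],
  [[0.055,0.018,0],6.0,0],
  [[0.064,0.023,0],6.8,0],
  [[0.073,0.029,0],7.6,0],
  [[0.08,0.035,0],8.3,0],
  [[0.087,0.042,0],9.0,0],
  [[0.093,0.0485,0],9.7,0],
  [[0.093,0.0485,0],9.7,0],
])

```text
time: 7.4
tool_pos: [0.6197, -0.2903, 0.1204]
ee_rot: [0.723, -0.691, 0.001, -0.0]
contact_force: [0.5, -0.7, 0.2]
opening: -0.0003
gripper_force: 0.0
```

Run:
```python
from h import *
for n,b in(("top",(250,70,170,130)),("side",(245,70,170,130))):
    im=manip.snapshot(n);x,y,W,H=b;v=cv2.resize(im[y:y+H,x:x+W],None,fx=2.3,fy=2.3,interpolation=cv2.INTER_CUBIC)
    a=v if n=="top" else np.hstack([a,v])
cv2.imwrite("pics/p5.png",a);s=manip.get_state();print(s["tool_pos"],s["ee_rot"],s["contact_force"])
```

```text
[ 0.6193791  -0.28913542  0.12006695] [ 7.24478601e-01 -6.89297011e-01  6.07353507e-04 -1.32440801e-04] [-0.00445443  0.52079968  0.2047144 ]
```

View pics/p5.png

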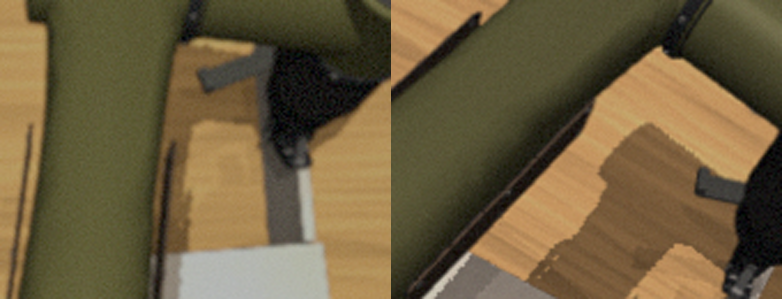

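The door is about square now. I'll back off, lift, and check.

>>> apply_moves([
  [[-0.008,0,0],0,0],
  [[-0.015,0,0],0,0],
  [[-0.015,0,-0.03],0,0],
  [[-0.015,0,-0.06],0,0],
  [[-0.015,0,-0.1],0,0],
  [[-0.015,0,-0.13],0,0],
  [[-0.05,0.04,-0.16],0,0],
  [[-0.09,0.07,-0.16],0,0],
  [[-0.13,0.1,-0.16],0,0],
  [[-0.17,0.12,-0.16],0,0],
  [[-0.21,0.13,-0.16],0,0],
  [[-0.25,0.13,-0.16],0,0],
])

```text
time: 8.5
tool_pos: [0.4822, -0.0751, 0.28]
ee_rot: [0.724, -0.69, 0.001, -0.001]
contact_force: [2.0, 0.8, 1.1]
opening: 0.0002
gripper_force: 0.0
```

>>> apply_moves([
  [[-0.04,0,0],0,0],
  [[-0.08,0,0],0,0],
  [[-0.12,0,0],0,0],
  [[-0.16,0,0],0,0],
  [[-0.2,0,0],0,0],
  [[-0.24,0,0],0,0],
  [[-0.28,0,0],0,0],
  [[-0.28,0,0],0,0],
  [[-0.28,0,0],0,0],
])

```text
time: 9.25
tool_pos: [0.4698, 0.2054, 0.2784]
ee_rot: [0.726, -0.688, -0.0, 0.0]
contact_force: [0.3, -1.0, 0.5]
opening: 0.0001
gripper_force: 0.0
```

Run:
```python
from h import *
im=manip.snapshot("top");cv2.imwrite("pics/p6.png",im)
print(manip.get_state()["tool_pos"])
```

```text
[0.47020213 0.20411558 0.27891194]
```

View pics/p6.png

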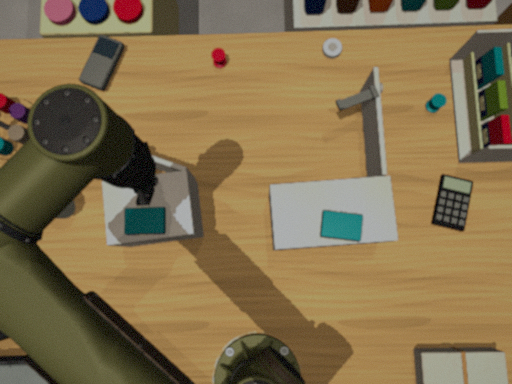

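The wide door stands open, with its top edge running from about (385,175) to (379,68). I'll measure the angle.

Run:
```python
from h import *
p=plane("top",[(386,174),(380,68)],.155);d=p[1]-p[0];print(p,np.pi/2-(np.arctan2(d[1],d[0])-.0487))
```

```text
[[ 0.49485013 -0.31806859  0.155     ]
 [ 0.75996794 -0.32044874  0.155     ]] 1.6284737868931667
```

```bash
python3 -c "
from cell import manip
print(manip.finish_job())"
```

```text
the job is handed in; nothing more can be done
None
```

The wide cupboard's door is unhooked and open about square (measured 1.63 rad), the narrow cupboard was never touched and is still on its hook, and the job was handed in at about 9.3 s with the arm clear.

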